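Seat the clamp plate on the register pins and weigh it down

ROBOT

A 6-joint arm with a two-finger parallel gripper is mounted at the origin on the work surface; the furniture and walls round the work are solid. World frame = base frame: x ahead of the robot, y to its left, z up, the work surface at z = 0. Lengths are in mm, angles in rad, forces in N, time in s.
With the tool pointing down it reaches from about 350 to 975 mm from the base axis. Payload 7.1 kg.
Tool frame: the origin (TCP) lies between the finger pads; the fingertips stand 8 mm ahead of it and the grasp point (between the pads) lies 11 mm behind it; x points along the fingers, y is the direction in which the jaws open and shut, and the axes are right-handed (so a half turn about x gives the same grasp; the last joint's range is limited). The gripper opens to 88 mm and grips with 3 to 60 N. Pads are 20 mm wide; open, the fingers measure 115 mm over their backs; the gripper's body (75 mm by 178 mm) begins 61 mm behind the grasp point.
Start: joints at [1.21, 0.423, 1.63, -0, 1.089, -0.019], TCP at [209.458, 588.84, 230.675] pointing down, gripper open.
Joint ranges: [-3, 3], [-0.9, 2.11], [0.09, 2.58], [-1.31, 4.45], [0.11, 2.69], [-2.54, 2.54]. Speed limits (rad/s): [2.39, 2.39, 3.01, 3.14, 3.14, 3.14].

INTERFACE

Orientations are given as a rotation vector (axis times angle).
In Python, from workcell import ctrl gives the robot as it stands.
- The arm moves only by the tool apply_moves, never from a script. Its argument "increments" is a list of rows, each an object with "gripper": the opening in per cent of the stroke, from 0 (shut) to 100 (fully open); "delta_pos": the shift along the tool's x, y, z in cm, a list of three; "dr": the turn, a rotation vector about the tool's x, y, z in rad, a list of three. In form: [{"gripper": gripper, "delta_pos": [dx, dy, dz], "dr": [ax, ay, az]}, ...]. A call has exactly 5 rows; each row shifts and turns the commanded pose from where the row before left it, along the tool's axes as they then stand; what a row does not reach is not made up. A row lasts 1/12 s, in which the tool goes at most 41.7 mm and 7.16 degrees, less where a joint would pass 70% of its speed; a pose out of reach is approached as far as the arm can. A call with a gripper value outside its range is refused whole. The fingers move at their own pace and stop on an object; the grip force is fixed at half the most. Time passes only in rows, so rows that do not move let the fingers close, or fill a call up. It gives the time, the measured TCP pose, the force and the opening at its end, in the units of the state.
- ctrl.get_obs(): the state, without advancing time (a new reading comes with each control period).
- ctrl.get_image(name): name is "scene" or "top"; returns a dict with "img" (420x560x3 uint8, red, green, blue), "range_z" (420x560 float32, mm along the optical axis (not along the pixel's ray), 0 where there is no reading), "mtx" (3x3 intrinsics, pixels), "rvec" (rotation vector, rad) and "tvec" (3), from world to camera coordinates, as OpenCV has them. Camera axes: x right, y down, z forward; pixel columns grow to the right and rows downward; lengths in mm; the calibration is good to about 2 mm. A picture is of the moment at which its call begins.
- ctrl.close_job(): hands the job in, once; it reports no verdict.
The state is a dict: "t": time; "qpos": joint angles; "qvel": joint speeds; "joint_torque": joint torques, N m; "ee_pos": TCP position; "orientation": TCP orientation; "ft_force": force on the tool from outside, world axes, zero at the start; "moment": the same for the moment, N m; "width": finger opening in mm.
Only numpy, scipy, OpenCV 4.12 (cv2) and the standard library are available. Lean on these libraries where they do the work, as an engineer would, in place of code of your own. Each camera call takes 0.05 s, during which the arm holds its last target. There are 200 camera calls.

TASK

Pick up the aluminium clamp plate by its wooden grip block, lay it lengthwise on the two steel pins of the plywood register board and slide it about with a light touch until you feel both holes drop over the pins and the plate lies flat on the board; never force it, the pins bend. Then take the brass weight round its body and stand it upright on the seated plate, on the flat end part between a hole and the plate's edge, to hold it down. Leave everything else where it is.

Things in the scene. Friction and masses are not known exactly. Their poses are not given: they have to be found in the camera images.
- register_board: Plywood register board fixed to the table, 250 (its x) x 130 (its y) x 16 mm; origin at the centre of its underside, x along its length, z up. In a slot along its x lies a firmly clamped steel pin bar, 20 mm wide, flush with the board's top. The pins withstand 45 N.
- board_top (a point): Centre of the board's top, 16 mm above its origin, same axes. Two upright steel pins stand on the board's x axis (y = 0), 76 mm between centres, 10 mm diameter, 10 mm tall (upper 2 mm tapered to 7 mm diameter). Their midpoint lies anywhere from 12 mm before to 12 mm beyond this point along x: the bar's setting is not reported and must be seen or felt.
- clamp_plate: Loose aluminium plate, 200 (its x) x 90 (its y) x 6 mm, 0.2 to 0.4 kg, lying grip up; origin at the centre of its underside, z up. Two through holes of 12.6 mm at x = -38 and +38 mm, y = 0; turned by half a turn it fits as well. Seated, its underside is 16 mm above the board's underside and the pins stick out 4 mm; riding on the pins, 26 mm.
- plate_grip (a point): Middle of the plate's wooden grip block, 24 mm above the plate's underside, same axes as the plate. The block is 20 (x) x 46 (y) mm, from the plate's top (6 mm) up to 42 mm above the plate's underside; pinch it across its 20 mm, the fingers closing along the plate's x.
- brass_weight: Loose turned brass weight standing upright, 0.5 to 0.75 kg, 61 mm tall; origin at the centre of its underside, z up. Its lower body is a plain cylinder, 47 mm diameter, up to 32 mm; above it narrows to a knob. Grip it round the lower body, from any side, 22 to 30 mm above its underside (the knob slips out of the fingers). It stands flat on the plate when centred 72 to 76 mm from the plate's centre along the plate's x, at y = 0, at either end.
- loupe: Bystander: black stand loupe, 42 mm diameter, 40 mm tall; origin at the centre of its underside. Not to be moved.
- ink_tin: Bystander: closed ink tin, 69 mm diameter, 52 mm tall; origin at the centre of its underside. Not to be moved.
- wedge: Bystander: small wooden wedge, 24 x 75 x 18 mm, lying; origin at the centre of its underside. Not to be moved.
- ink_tube: Bystander: metal ink tube, 44 x 137 x 30 mm, lying; origin at the centre of its underside. Not to be moved.
There are look-alikes about, which are no part of the job. Several things have the shape of the clamp_plate; the one meant has the colours described above.

How it is judged (in metres and radians):
On the way, in this order (a step that is already met when the one before it is completed fails the run):
1. the clamp plate lies flat on the board with both pins through its holes (z of clamp_plate in the frame of register_board between 0.0145 and 0.018 m and x of clamp_plate in the frame of register_board between -0.018 and 0.018 m and y of clamp_plate in the frame of register_board between -0.006 and 0.006 m and angle between clamp_plate's own z axis and vertical below 0.03 rad and angle between the x axis of clamp_plate and the x axis of register_board, either way round below 0.08 rad), for 0.2 s.
2. the brass weight stands on the seated plate (all of step 1 and z of brass_weight in the frame of clamp_plate between 0.0045 and 0.008 m and x of brass_weight in the frame of clamp_plate between -0.1 and 0.1 m and y of brass_weight in the frame of clamp_plate between -0.045 and 0.045 m and angle between brass_weight's own z axis and vertical below 0.05 rad), for 0.2 s.
At the end, for the whole second after the job is handed in: Plate flat on the board, both pins through its holes (underside 14.5-18 mm above the board's underside, tilt < 0.03, yaw within 0.08 rad, centre within 18 mm along, 6 mm across); weight upright on the plate (4.5-8 mm above its underside, tilt < 0.05 rad, centre over it); both at rest (all of step 2 and linear speed of each of clamp_plate, brass_weight below 0.01 m/s); the robot touches nothing.
It fails at once if the plate is pressed on the board or the pins with more than 45 N (contact force between clamp_plate and register_board above 45 N).
It fails at once if a bystander (loupe, ink tin, wedge, ink tube) is moved by more than 25 mm (distance of any of loupe, ink_tin, wedge, ink_tube from where it was at the start of the episode above 0.025 m).
It also fails if it takes over 72 s, if anything falls off the work surface, if the arm or the gripper's body presses on something with over 40 N, if the wrist force passes 120 N, or if a joint passes its speed limit or range.

## Working session

There is one attempt and no reset: what is moved stays moved. The work goes in short steps, Python scripts to look and compute and a tool call to move; the robot and the scene stay as the last step left them, time stands still between calls to the robot, and variables do not carry over. Pictures are saved under pics/ and viewed, about 8 in all and at most 12, crops included, and the job is handed in when it is done.

Besides the shell and the picture viewer there is one more tool, called after ">>>" in YAML: its name, and indented under it one key for each argument. apply_moves: Moves the arm, as the interface text tells. Its arguments: {"type":"object","properties":{"increments":{"type":"array","items":{"type":"object","properties":{"gripper":{"type":"number"},"delta_pos":{"type":"array","items":{"type":"number"}},"dr":{"type":"array","items":{"type":"number"}}}}}},"required":["increments"]}

```bash
ls; mkdir -p pics; cat > h.py <<'E'
import numpy as np, cv2
from scipy.spatial.transform import Rotation as R
from workcell import ctrl
def grab(n):
    d=ctrl.get_image(n); d['R']=cv2.Rodrigues(np.array(d['rvec'],float))[0]; d['t']=np.array(d['tvec'],float).ravel(); return d
def ray(d,u,v,z):
    K=np.array(d['mtx']); c=-d['R'].T@d['t']; r=d['R'].T@np.linalg.inv(K)@np.array([u,v,1.]); return c+r*(z-c[2])/r[2]
def cloud(d):
    K=np.array(d['mtx']); v,u=np.mgrid[:420,:560]; Z=d['range_z'].astype(float)
    P=np.stack([(u-K[0,2])/K[0,0]*Z,(v-K[1,2])/K[1,1]*Z,Z],-1); return (P-d['t'])@d['R']
def proj(d,p): 
    q=np.array(d['mtx'])@(d['R']@np.array(p,float)+d['t']); return q[:2]/q[2]
E
python3 - <<'E'
from h import *
import pickle
for n in('scene','top'):
    d=grab(n); cv2.imwrite(f'pics/{n}0.png',cv2.resize(d['img'][:,:,::-1],(800,600),interpolation=cv2.INTER_CUBIC)); pickle.dump(d,open(n+'0.pkl','wb'))
    print(n,-d['R'].T@d['t'],d['R'][2],d['mtx'][0])
print(ctrl.get_obs())
E
```

```text
pics
scene [-141.53235619 1090.10129646  615.03664902] [ 0.46706043 -0.77596731 -0.42394491] [407.82855761   0.         273.848523  ]
top [ 207.17836666   60.62681069 1564.14842581] [ 0.18819676 -0.02025847 -0.98192239] [521.60252422   0.         281.90431194]
{'t': 0.1, 'qpos': array([ 1.21002999e+00,  4.23765224e-01,  1.63057643e+00, -3.41308060e-06,
        1.08860636e+00, -1.89913609e-02]), 'qvel': array([-0.00151617, -0.00048112, -0.00393571, -0.00097387,  0.00025899,
       -0.00040208]), 'joint_torque': array([ 6.09987328e-04, -5.45618069e+01, -2.74321890e+01,  6.45936141e-02,
        1.88625039e-02, -2.89281422e-05]), 'ee_pos': array([209.27867117, 588.41606722, 229.99351741]), 'orientation': array([ 0.26715115,  1.55436012, -0.26925121]), 'ft_force': array([0.27442704, 0.59214591, 1.12473577]), 'moment': array([0.02699228, 0.04983629, 0.03747809]), 'width': 88.44726198859998}
```

View pics/top0.png

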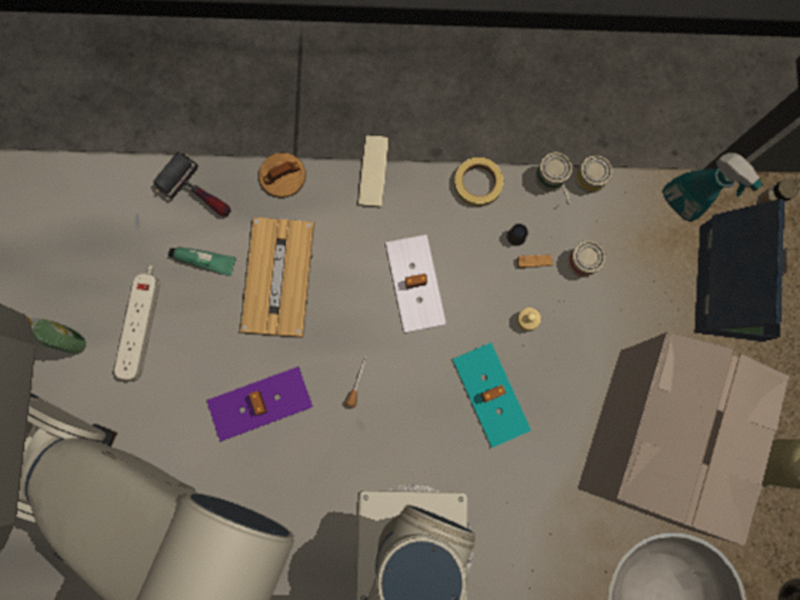

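View pics/scene0.png

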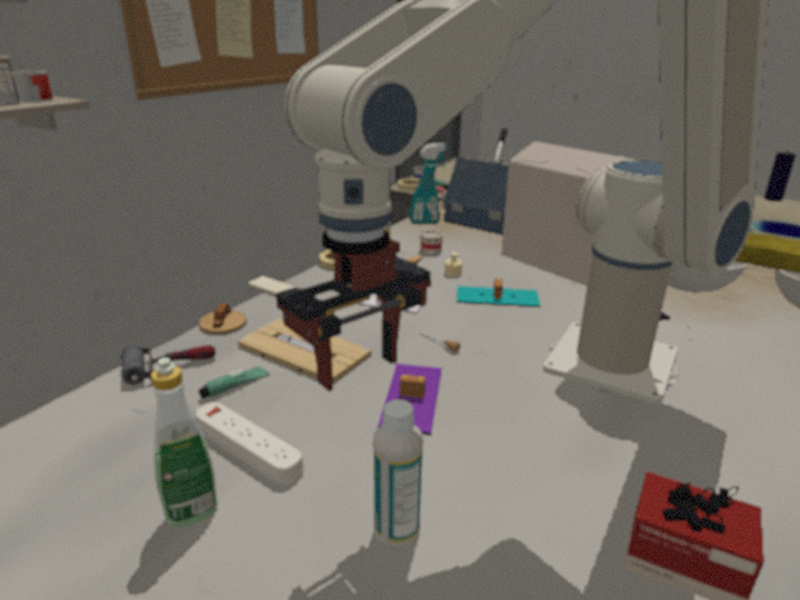

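The top view shows the board at about (278,277) in the 800x600 picture, the aluminium plate at (415,283) and the brass weight at (530,319). The bystanders are the loupe (517,234), wedge (535,262), tin (588,258) and tube (202,260). The purple and teal plates are the look-alikes. Next I measure.

```bash
python3 - <<'E'
from h import *
import pickle
d=pickle.load(open('top0.pkl','rb')); im=d['img']; hsv=cv2.cvtColor(im,cv2.COLOR_RGB2HSV); C=cloud(d)
print('table z',np.median(C[250:270,210:240,2]))
def rect(mask,box,z,name):
    m=np.zeros((420,560),np.uint8); x0,y0,x1,y1=box; m[y0:y1,x0:x1]=mask[y0:y1,x0:x1]
    m=cv2.morphologyEx(m,cv2.MORPH_CLOSE,np.ones((7,7)))
    c=max(cv2.findContours(m,0,cv2.CHAIN_APPROX_NONE)[0],key=cv2.contourArea)
    W=np.array([ray(d,p[0],p[1],z)[:2] for p in c[:,0]],np.float32)
    print(name,cv2.minAreaRect(W),'n',len(c), 'depth z',np.median(C[m>0][:,2]))
    return m
g=im.max(2)
for t in(150,165,180): rect(((g>t)*255).astype(np.uint8),(265,155,318,240),6,'plate%d'%t)
rect((((hsv[...,1]>80)&(hsv[...,0]<30))*255).astype(np.uint8),(160,145,228,245),16,'board')
rect((((hsv[...,1]>120)&(hsv[...,0]<20))*255).astype(np.uint8),(275,180,308,210),42,'grip')
m=rect((((hsv[...,1]>70)&(hsv[...,0]<35))*255).astype(np.uint8),(355,208,385,238),32,'weight')
for n,u,v in(('loupe',362,163),('tin',411,181),('wedge',374,183),('tube',141,182)): print(n,ray(d,u,v,20),C[v,u])
a=cv2.resize(im[140:245,160:325,::-1],(800,509),interpolation=cv2.INTER_CUBIC); cv2.imwrite('pics/crop1.png',a)
E
```

```text
table z 1.6340526718597936
plate150 ((542.6334228515625, 1.9094696044921875), (203.35337829589844, 93.26701354980469), 12.525106430053711) n 181 depth z 7.452643371768513
plate165 ((542.1873779296875, 2.1634521484375), (201.74261474609375, 91.19291687011719), 12.667816162109375) n 180 depth z 7.575094731765645
plate180 ((542.2217407226562, 2.6103591918945312), (199.61399841308594, 89.64984893798828), 12.7092866897583) n 178 depth z 7.584477577517098
board ((546.9635620117188, 296.4137878417969), (132.4367218017578, 252.51246643066406), 87.08859252929688) n 244 depth z 17.26174354302396
grip ((539.201416015625, 3.1969261169433594), (19.72576141357422, 42.911521911621094), 12.961119651794434) n 36 depth z 42.723212982619884
weight ((464.62176513671875, -233.65274047851562), (48.44010925292969, 51.460941314697266), 1.3512502908706665) n 47 depth z 37.66974754783982
loupe [ 653.20332262 -214.93133027   20.        ] [ 645.51079699 -210.17882027   46.6316967 ]
tin [ 600.09531875 -365.19312343   20.        ] [ 592.00823575 -356.42882571   51.78192342]
wedge [ 590.83651726 -251.194072     20.        ] [ 592.81835629 -252.80482573   12.02348856]
tube [575.59660181 456.5833295   20.        ] [575.30868255 456.27388903  21.20675375]
```

View pics/crop1.png

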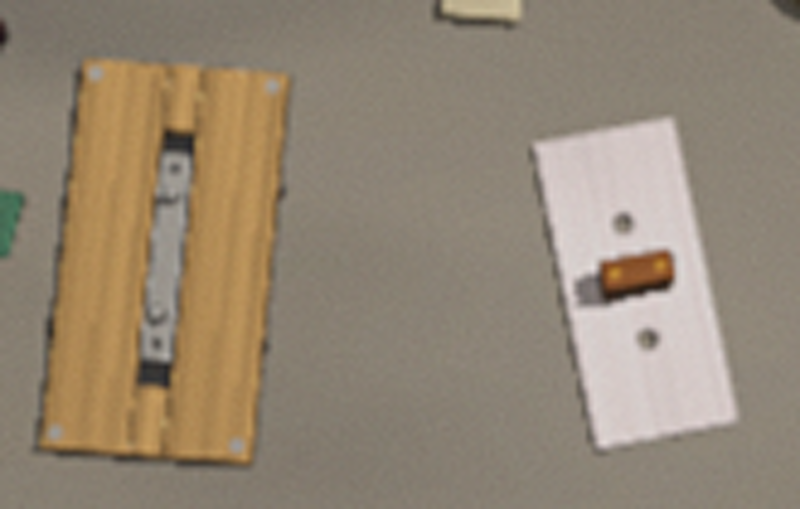

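In the crop the pins are two light round ends on the bar, near (170,190) and (157,312). The dark dots beyond them, at (175,168) and (157,344), are screws. The plate's rectangle measures 201x91 mm at z 6, which matches the sizes given. Next come the motion to the grip and a better pin estimate.

```bash
cat >> h.py <<'E'
def goal(yaw):  # tool x down, tool y along world heading yaw
    x=np.array([0,0,-1.]); y=np.array([np.cos(yaw),np.sin(yaw),0]); return np.stack([x,y,np.cross(x,y)],1)
def plan(p,yaw,o=None):
    o=o or ctrl.get_obs(); A=R.from_rotvec(o['orientation']).as_matrix(); d=np.array(p)-o['ee_pos']
    G=goal(yaw); rv=R.from_matrix(A.T@G).as_rotvec()
    print('pos',o['ee_pos'].round(1),'yaw',round(np.arctan2(A[1,1],A[0,1]),4),'tilt',np.arccos(-A[2,0]).round(4))
    print(' rotvec tool',rv.round(4),'| shift before turn cm',(A.T@d/10).round(2),'| after turn cm',(G.T@d/10).round(2))
E
python3 - <<'E'
from h import *
import pickle
d=pickle.load(open('top0.pkl','rb')); C=cloud(d)
for y in(.222,.222-np.pi): plan((541.5,2.5,150),y)
# pins: depth in board frame
c=np.array([547,296.4]); a=-0.0508; e=np.array([np.cos(a),np.sin(a)]); n=np.array([-e[1],e[0]])
q=(C[...,:2]-c); X=q@e; Y=q@n; m=(abs(X)<65)&(abs(Y)<12)
for lo in range(-64,64,4):
    k=m&(X>=lo)&(X<lo+4); print(lo+2,np.round(np.percentile(C[k][:,2],[50,90,100]),1),end=' ')
a=cv2.resize(d['img'][160:225,180:212,::-1],(394,800)[::1],interpolation=cv2.INTER_CUBIC); a=cv2.resize(a,(295,599)); 
a=cv2.normalize(a,None,0,255,cv2.NORM_MINMAX)
cv2.imwrite('pics/pins.png',a)
print(proj(d,(547,296.4,16)))
E
```

```text
pos [209.3 588.4 230. ] yaw 1.229 tilt 0.0014
 rotvec tool [1.007e+00 7.000e-04 1.300e-03] | shift before turn cm [  8.06 -44.06  50.94] | after turn cm [ 8.   19.51 64.47]
pos [209.3 588.4 230. ] yaw 1.229 tilt 0.0014
 rotvec tool [-2.1346e+00 -1.5000e-03  8.0000e-04] | shift before turn cm [  8.06 -44.06  50.94] | after turn cm [  8.   -19.51 -64.47]
-62 [14.6 19.2 25.9] -58 [17.1 19.7 21.1] -54 [14.7 21.  21.9] -50 [13.9 18.5 19.4] -46 [15.2 20.  21.5] -42 [17.6 29.9 30.8] -38 [18.3 27.3 29.3] -34 [19.2 26.2 29. ] -30 [15.9 21.  23.4] -26 [15.6 18.6 20.7] -22 [17.1 20.6 22.2] -18 [17.  21.  21.5] -14 [16.2 23.4 27.6] -10 [18.  21.  21.5] -6 [15.5 19.3 21.9] -2 [16.4 18.5 22.8] 2 [14.6 17.8 23.2] 6 [18.  21.5 23.5] 10 [18.4 20.3 23.7] 14 [16.2 19.5 20.2] 18 [17.4 20.2 21.5] 22 [17.  19.7 21.2] 26 [16.  17.6 21.3] 30 [18.3 24.5 26.2] 34 [17.1 20.1 20.7] 38 [20.7 29.6 31.2] 42 [23.5 30.  30.5] 46 [20.2 22.2 25.8] 50 [18.7 23.  24.2] 54 [15.8 20.4 21. ] 58 [17.1 21.1 21.4] 62 [16.7 19.8 20.2] [193.815732   192.83294962]
```

View pics/pins.png

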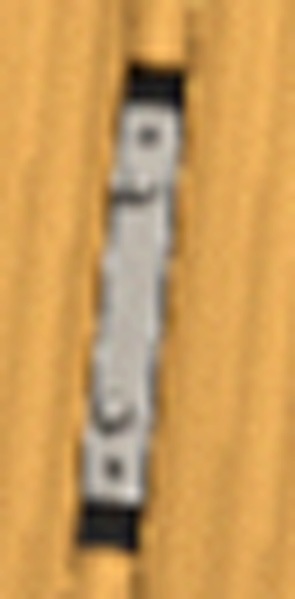

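>>> apply_moves:
  increments:
    - {"gripper":100,"delta_pos":[0,0,0],"dr":[0.1007,0,0]}
    - {"gripper":100,"delta_pos":[0,0,0],"dr":[0.1007,0,0]}
    - {"gripper":100,"delta_pos":[0,0,0],"dr":[0.1007,0,0]}
    - {"gripper":100,"delta_pos":[0,0,0],"dr":[0.1007,0,0]}
    - {"gripper":100,"delta_pos":[0,0,0],"dr":[0.1007,0,0]}

```text
t: 0.52
ee_pos: [209.3, 588.5, 230.2]
orientation: [0.663, 1.467, -0.665]
ft_force: [-0.2, 0.1, 0.5]
width: 87.7
```

>>> apply_moves:
  increments:
    - {"gripper":100,"delta_pos":[0,0,0],"dr":[0.1007,0,0]}
    - {"gripper":100,"delta_pos":[0,0,0],"dr":[0.1007,0,0]}
    - {"gripper":100,"delta_pos":[0,0,0],"dr":[0.1007,0,0]}
    - {"gripper":100,"delta_pos":[0,0,0],"dr":[0.1007,0,0]}
    - {"gripper":100,"delta_pos":[0,0,0],"dr":[0.1007,0,0]}

```text
t: 0.93
ee_pos: [209.3, 588.5, 230.2]
orientation: [1.047, 1.304, -1.049]
ft_force: [-0.0, -0.1, -0.1]
width: 87.5
```

>>> apply_moves:
  increments:
    - {"gripper":100,"delta_pos":[0.4,0.975,3.22],"dr":[0,0,0]}
    - {"gripper":100,"delta_pos":[0.4,0.975,3.22],"dr":[0,0,0]}
    - {"gripper":100,"delta_pos":[0.4,0.975,3.22],"dr":[0,0,0]}
    - {"gripper":100,"delta_pos":[0.4,0.975,3.22],"dr":[0,0,0]}
    - {"gripper":100,"delta_pos":[0.4,0.975,3.22],"dr":[0,0,0]}

```text
t: 1.35
ee_pos: [292.7, 440.9, 210.2]
orientation: [1.043, 1.306, -1.044]
ft_force: [0.5, -0.3, 0.1]
width: 87.7
```

>>> apply_moves:
  increments:
    - {"gripper":100,"delta_pos":[0.4,0.975,3.22],"dr":[0,0,0]}
    - {"gripper":100,"delta_pos":[0.4,0.975,3.22],"dr":[0,0,0]}
    - {"gripper":100,"delta_pos":[0.4,0.975,3.22],"dr":[0,0,0]}
    - {"gripper":100,"delta_pos":[0.4,0.975,3.22],"dr":[0,0,0]}
    - {"gripper":100,"delta_pos":[0.4,0.975,3.22],"dr":[0,0,0]}

```text
t: 1.77
ee_pos: [375.8, 294.6, 190.4]
orientation: [1.044, 1.306, -1.044]
ft_force: [1.0, 0.3, -0.1]
width: 87.8
```

>>> apply_moves:
  increments:
    - {"gripper":100,"delta_pos":[0.4,0.975,3.22],"dr":[0,0,0]}
    - {"gripper":100,"delta_pos":[0.4,0.975,3.22],"dr":[0,0,0]}
    - {"gripper":100,"delta_pos":[0.4,0.975,3.22],"dr":[0,0,0]}
    - {"gripper":100,"delta_pos":[0.4,0.975,3.22],"dr":[0,0,0]}
    - {"gripper":100,"delta_pos":[0.4,0.975,3.22],"dr":[0,0,0]}

```text
t: 2.18
ee_pos: [458.8, 148.3, 170.4]
orientation: [1.044, 1.306, -1.044]
ft_force: [-0.2, 0.3, 0.2]
width: 87.5
```

>>> apply_moves:
  increments:
    - {"gripper":100,"delta_pos":[0.4,0.975,3.22],"dr":[0,0,0]}
    - {"gripper":100,"delta_pos":[0.4,0.975,3.22],"dr":[0,0,0]}
    - {"gripper":100,"delta_pos":[0.4,0.975,3.22],"dr":[0,0,0]}
    - {"gripper":100,"delta_pos":[0.4,0.975,3.22],"dr":[0,0,0]}
    - {"gripper":100,"delta_pos":[0.4,0.975,3.22],"dr":[0,0,0]}

```text
t: 2.6
ee_pos: [541.8, 1.9, 150.2]
orientation: [1.044, 1.306, -1.045]
ft_force: [0.1, -0.4, 0.1]
width: 87.9
```

>>> apply_moves:
  increments:
    - {"gripper":100,"delta_pos":[3,0,0],"dr":[0,0,0]}
    - {"gripper":100,"delta_pos":[3,0,0],"dr":[0,0,0]}
    - {"gripper":100,"delta_pos":[3,0,0],"dr":[0,0,0]}
    - {"gripper":100,"delta_pos":[2.5,0,0],"dr":[0,0,0]}
    - {"gripper":100,"delta_pos":[1.7,0,0],"dr":[0,0,0]}

```text
t: 3.02
ee_pos: [540.0, 3.4, 16.1]
orientation: [1.043, 1.309, -1.046]
ft_force: [-0.9, 0.4, 0.3]
width: 87.7
```

>>> apply_moves:
  increments:
    - {"gripper":10,"delta_pos":[0,0,0],"dr":[0,0,0]}
    - {"gripper":10,"delta_pos":[0,0,0],"dr":[0,0,0]}
    - {"gripper":10,"delta_pos":[0,0,0],"dr":[0,0,0]}
    - {"gripper":10,"delta_pos":[0,0,0],"dr":[0,0,0]}
    - {"gripper":10,"delta_pos":[0,0,0],"dr":[0,0,0]}

```text
t: 3.43
ee_pos: [541.8, 3.6, 19.4]
orientation: [1.044, 1.305, -1.043]
ft_force: [0.4, 0.5, 0.4]
width: 57.9
```

>>> apply_moves:
  increments:
    - {"gripper":10,"delta_pos":[0,0,0],"dr":[0,0,0]}
    - {"gripper":10,"delta_pos":[0,0,0],"dr":[0,0,0]}
    - {"gripper":10,"delta_pos":[0,0,0],"dr":[0,0,0]}
    - {"gripper":10,"delta_pos":[0,0,0],"dr":[0,0,0]}
    - {"gripper":10,"delta_pos":[0,0,0],"dr":[0,0,0]}

```text
t: 3.85
ee_pos: [541.5, 3.6, 18.8]
orientation: [1.044, 1.306, -1.044]
ft_force: [0.3, 0.2, 0.7]
width: 24.2
```

```bash
python3 - <<'E'
from h import *
import pickle
d=grab('scene'); pickle.dump(d,open('scene1.pkl','wb'))
c=np.array([547,296.4]); a=-0.0508; e=np.array([np.cos(a),np.sin(a)])
for s in(-50,-38,0,38,50): p=c+s*e; print(s,proj(d,(*p,26)).round(1),proj(d,(*p,16)).round(1))
u,v=proj(d,(547,296.4,20)).astype(int); print(u,v)
b=d['img'][v-30:v+30,u-40:u+40,::-1]; cv2.imwrite('pics/pins2.png',cv2.resize(b,(800,600),interpolation=cv2.INTER_CUBIC))
t=pickle.load(open('top0.pkl','rb')); C=cloud(t)
for s in(-38,0,38): p=c+s*e; q=proj(t,(*p,26)); print('top',s,((q-[180,160])*9.215).round())
q=C[...,:2]-c; X=q@e; Y=q@np.array([-e[1],e[0]]); m=(abs(X)<60)&(abs(Y)<14)&(C[...,2]>24.5)
for s in(-1,1): k=m&(abs(X-40*s)<14); print(s,k.sum(),X[k].mean(),Y[k].mean())
E
```

```text
-50 [224.7 242.8] [224.9 245.9]
-38 [221.5 241.6] [221.7 244.6]
0 [211.5 237.9] [211.7 240.8]
38 [201.9 234.2] [202.1 237.2]
50 [198.9 233.1] [199.2 236. ]
211 239
top -38 [111. 410.]
top 0 [123. 296.]
top 38 [135. 183.]
-1 9 -37.3931785814077 1.2601081841768875
1 11 39.828417331416546 2.7184575425228563
```

View pics/pins2.png

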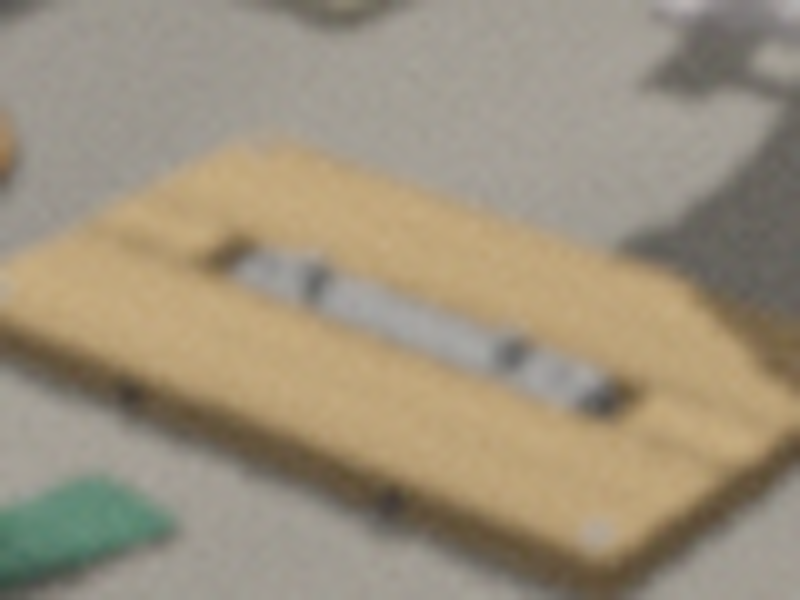

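The scene crop shows the pins' dark sides at (316,278) and (515,352). Allowing for that camera's offset at the slot ends, all three cues put the pin midpoint within about 1 mm of the board centre. I'll finish the grip and lift.

>>> apply_moves:
  increments:
    - {"gripper":10,"delta_pos":[0,0,0],"dr":[0,0,0]}
    - {"gripper":10,"delta_pos":[0,0,0],"dr":[0,0,0]}
    - {"gripper":10,"delta_pos":[0,0,0],"dr":[0,0,0]}
    - {"gripper":10,"delta_pos":[0,0,0],"dr":[0,0,0]}
    - {"gripper":10,"delta_pos":[0,0,0],"dr":[0,0,0]}

```text
t: 4.32
ee_pos: [541.5, 3.6, 18.7]
orientation: [1.044, 1.306, -1.044]
ft_force: [-0.2, -0.6, 0.8]
width: 19.7
```

>>> apply_moves:
  increments:
    - {"gripper":10,"delta_pos":[-1,0,0],"dr":[0,0,0]}
    - {"gripper":10,"delta_pos":[-2,0,0],"dr":[0,0,0]}
    - {"gripper":10,"delta_pos":[-2,0,0],"dr":[0,0,0]}
    - {"gripper":10,"delta_pos":[-2,0,0],"dr":[0,0,0]}
    - {"gripper":10,"delta_pos":[-1,0,0],"dr":[0,0,0]}

```text
t: 4.73
ee_pos: [542.2, 3.6, 101.0]
orientation: [1.045, 1.304, -1.043]
ft_force: [0.2, -0.9, -1.8]
width: 20.0
```

>>> apply_moves:
  increments:
    - {"gripper":10,"delta_pos":[0,0,0],"dr":[0,0,0]}
    - {"gripper":10,"delta_pos":[0,0,0],"dr":[0,0,0]}
    - {"gripper":10,"delta_pos":[0,0,0],"dr":[0,0,0]}
    - {"gripper":10,"delta_pos":[0,0,0],"dr":[0,0,0]}
    - {"gripper":10,"delta_pos":[0,0,0],"dr":[0,0,0]}

```text
t: 5.15
ee_pos: [540.7, 3.6, 97.6]
orientation: [1.043, 1.308, -1.045]
ft_force: [-0.4, -0.2, -3.1]
width: 19.7
```

```bash
python3 - <<'E'
from h import *
d=grab('top'); im=d['img']
plan((547+1,296.4,80),-0.0508); o=ctrl.get_obs(); print(o['width'],o['ft_force'],o['qpos'].round(2))
# plate pose in the hand, underside about z=80
g=(im.min(2)>140).astype(np.uint8)*255; g=cv2.morphologyEx(g,cv2.MORPH_OPEN,np.ones((2,2)))
for z in (86,):
  c=[k for k in cv2.findContours(g[140:260,240:330].copy(),0,2)[0] if cv2.contourArea(k)>150]
  for k in c:
    W=np.array([ray(d,p[0]+240,p[1]+140,z)[:2] for p in k[:,0]],np.float32); print(cv2.minAreaRect(W))
cv2.imwrite('pics/held.png',cv2.resize(im[120:280,210:350,::-1],(525,600),interpolation=cv2.INTER_CUBIC))
E
```

```text
pos [540.8   3.6  97.7] yaw 0.222 tilt 0.0018
 rotvec tool [ 2.728e-01 -2.000e-04  1.800e-03] | shift before turn cm [  1.77   7.15 -28.4 ] | after turn cm [  1.77  -0.77 -29.28]
19.74285779017652 [ 0.56445082 -1.12177146 -2.26647862] [-0.02  0.5   1.9   0.    0.75 -0.24]
((376.8970947265625, -8.361030578613281), (59.99131774902344, 196.91964721679688), 1.275367259979248)
((379.6442565917969, 123.16915893554688), (71.39082336425781, 48.556732177734375), 1.3430672883987427)
((649.0936889648438, -18.72430419921875), (51.985931396484375, 97.90974426269531), 1.536603331565857)
```

View pics/held.png

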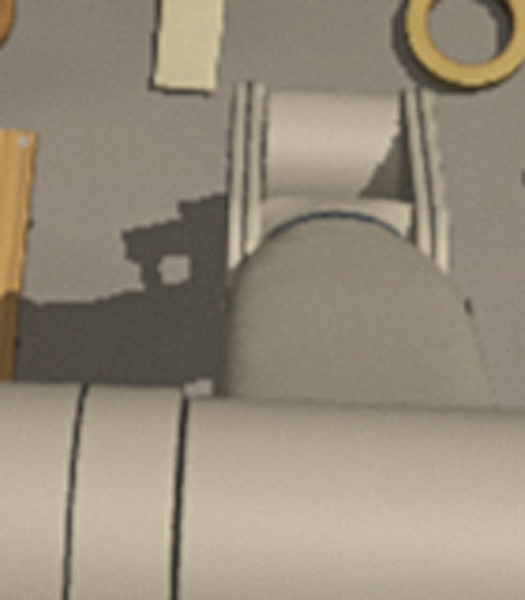

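The top view is blocked by the arm. The width of 19.7 mm and the -2 to -3 N load say the plate is held. Now over the board.

>>> apply_moves:
  increments:
    - {"gripper":10,"delta_pos":[0,0,0],"dr":[0.0546,0,0]}
    - {"gripper":10,"delta_pos":[0,0,0],"dr":[0.0546,0,0]}
    - {"gripper":10,"delta_pos":[0,0,0],"dr":[0.0546,0,0]}
    - {"gripper":10,"delta_pos":[0,0,0],"dr":[0.0546,0,0]}
    - {"gripper":10,"delta_pos":[0,0,0],"dr":[0.0546,0,0]}

```text
t: 5.62
ee_pos: [541.1, 3.6, 98.1]
orientation: [1.248, 1.184, -1.249]
ft_force: [-0.0, 0.2, -2.6]
width: 19.9
```

>>> apply_moves:
  increments:
    - {"gripper":10,"delta_pos":[0,-0.08,-1],"dr":[0,0,0]}
    - {"gripper":10,"delta_pos":[0,-0.08,-2],"dr":[0,0,0]}
    - {"gripper":10,"delta_pos":[0,-0.08,-2.5],"dr":[0,0,0]}
    - {"gripper":10,"delta_pos":[0,-0.08,-2.5],"dr":[0,0,0]}
    - {"gripper":10,"delta_pos":[0,-0.08,-2.5],"dr":[0,0,0]}

```text
t: 6.03
ee_pos: [542.4, 110.1, 98.3]
orientation: [1.245, 1.186, -1.246]
ft_force: [0.4, -0.2, -2.7]
width: 19.8
```

>>> apply_moves:
  increments:
    - {"gripper":10,"delta_pos":[0,-0.08,-2.5],"dr":[0,0,0]}
    - {"gripper":10,"delta_pos":[0,-0.08,-2.5],"dr":[0,0,0]}
    - {"gripper":10,"delta_pos":[0,-0.08,-2.5],"dr":[0,0,0]}
    - {"gripper":10,"delta_pos":[0,-0.08,-2.5],"dr":[0,0,0]}
    - {"gripper":10,"delta_pos":[0,-0.05,-2.5],"dr":[0,0,0]}

```text
t: 6.45
ee_pos: [544.7, 235.5, 98.2]
orientation: [1.244, 1.186, -1.246]
ft_force: [0.0, 0.0, -3.0]
width: 20.2
```

>>> apply_moves:
  increments:
    - {"gripper":10,"delta_pos":[0,0,-2.5],"dr":[0,0,0]}
    - {"gripper":10,"delta_pos":[0,0,-2.5],"dr":[0,0,0]}
    - {"gripper":10,"delta_pos":[0.2,0,-1.4],"dr":[0,0,0]}
    - {"gripper":10,"delta_pos":[0.5,0,-0.5],"dr":[0,0,0]}
    - {"gripper":10,"delta_pos":[1,0,0],"dr":[0,0,0]}

```text
t: 6.87
ee_pos: [549.3, 303.9, 81.6]
orientation: [1.246, 1.185, -1.243]
ft_force: [0.2, -0.5, -2.7]
width: 20.2
```

>>> apply_moves:
  increments:
    - {"gripper":10,"delta_pos":[0,0,0],"dr":[0,0,0]}
    - {"gripper":10,"delta_pos":[0,0,0],"dr":[0,0,0]}
    - {"gripper":10,"delta_pos":[0,0,0],"dr":[0,0,0]}
    - {"gripper":10,"delta_pos":[0,0,0],"dr":[0,0,0]}
    - {"gripper":10,"delta_pos":[0,0,0],"dr":[0,0,0]}

```text
t: 7.28
ee_pos: [549.4, 301.9, 82.0]
orientation: [1.248, 1.184, -1.247]
ft_force: [-0.0, -0.1, -2.6]
width: 19.9
```

```bash
python3 - <<'E'
from h import *
plan((548,297.7,48),-0.0508); o=ctrl.get_obs(); print(o['width'],o['ft_force'],o['moment'])
d=grab('scene'); 
u,v=proj(d,(547,296.4,40)).astype(int); print(u,v)
cv2.imwrite('pics/over.png',cv2.resize(d['img'][v-45:v+45,u-60:u+60,::-1],(800,600),interpolation=cv2.INTER_CUBIC))
E
```

```text
pos [549.4 301.9  82. ] yaw -0.0521 tilt 0.0003
 rotvec tool [-0.0013 -0.0002 -0.0003] | shift before turn cm [ 3.4  -0.11  0.43] | after turn cm [ 3.4  -0.11  0.43]
19.88264333499932 [-0.04624677 -0.10602096 -2.55775458] [-0.03158441  0.07724882 -0.00685114]
211 233
```

View pics/over.png

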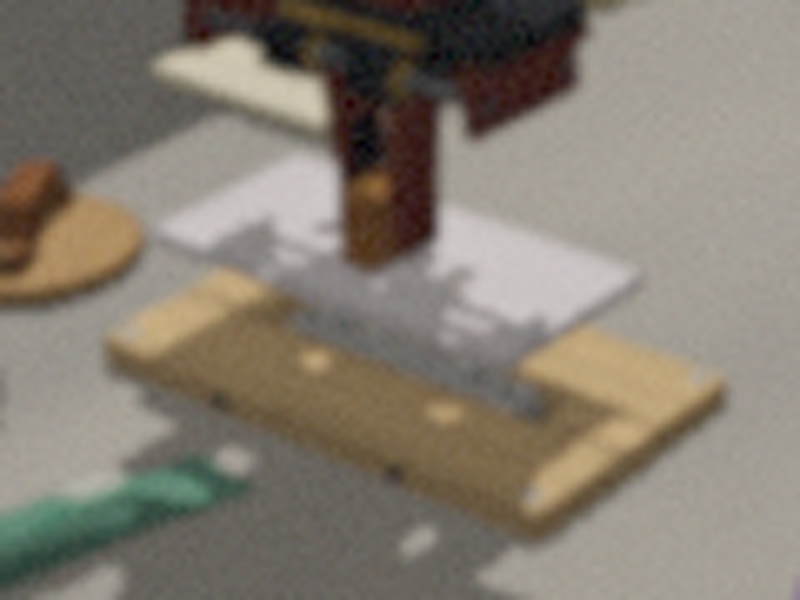

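The plate is level over the board, and light shows through both holes onto it. I lower it to just above the pins, then feel downward in small steps.

>>> apply_moves:
  increments:
    - {"gripper":10,"delta_pos":[0.8,-0.11,0.22],"dr":[0,0,0]}
    - {"gripper":10,"delta_pos":[1,0,0.21],"dr":[0,0,0]}
    - {"gripper":10,"delta_pos":[1,0,0],"dr":[0,0,0]}
    - {"gripper":10,"delta_pos":[0.4,0,0],"dr":[0,0,0]}
    - {"gripper":10,"delta_pos":[0,0,0],"dr":[0,0,0]}

```text
t: 7.75
ee_pos: [546.5, 297.7, 47.7]
orientation: [1.244, 1.186, -1.25]
ft_force: [-0.4, -0.5, -3.2]
width: 19.8
```

>>> apply_moves:
  increments:
    - {"gripper":10,"delta_pos":[0.05,0,0],"dr":[0,0,0]}
    - {"gripper":10,"delta_pos":[0.05,0,0],"dr":[0,0,0]}
    - {"gripper":10,"delta_pos":[0.05,0,0],"dr":[0,0,0]}
    - {"gripper":10,"delta_pos":[0.05,0,0],"dr":[0,0,0]}
    - {"gripper":10,"delta_pos":[0.05,0,0],"dr":[0,0,0]}

```text
t: 8.17
ee_pos: [547.9, 298.5, 47.5]
orientation: [1.247, 1.185, -1.246]
ft_force: [-0.9, 0.2, -2.3]
width: 19.9
```

>>> apply_moves:
  increments:
    - {"gripper":10,"delta_pos":[0.05,0,0],"dr":[0,0,0]}
    - {"gripper":10,"delta_pos":[0.05,0,0],"dr":[0,0,0]}
    - {"gripper":10,"delta_pos":[0.05,0,0],"dr":[0,0,0]}
    - {"gripper":10,"delta_pos":[0.0,0,0],"dr":[0,0,0]}
    - {"gripper":10,"delta_pos":[0.0,0,0],"dr":[0,0,0]}

```text
t: 8.58
ee_pos: [547.7, 298.3, 45.6]
orientation: [1.247, 1.185, -1.247]
ft_force: [0.0, 0.4, -2.4]
width: 19.9
```

>>> apply_moves:
  increments:
    - {"gripper":10,"delta_pos":[0.05,0,0],"dr":[0,0,0]}
    - {"gripper":10,"delta_pos":[0,0,0],"dr":[0,0,0]}
    - {"gripper":10,"delta_pos":[0.05,0,0],"dr":[0,0,0]}
    - {"gripper":10,"delta_pos":[0.0,0,0],"dr":[0,0,0]}
    - {"gripper":10,"delta_pos":[0.0,0,0],"dr":[0,0,0]}

```text
t: 9.0
ee_pos: [547.7, 298.3, 44.6]
orientation: [1.247, 1.185, -1.247]
ft_force: [-0.3, -1.4, -2.0]
width: 19.7
```

>>> apply_moves:
  increments:
    - {"gripper":10,"delta_pos":[0.05,0,0],"dr":[0,0,0]}
    - {"gripper":10,"delta_pos":[0,0,0],"dr":[0,0,0]}
    - {"gripper":10,"delta_pos":[0,0,0],"dr":[0,0,0]}
    - {"gripper":10,"delta_pos":[0.0,0,0],"dr":[0,0,0]}
    - {"gripper":10,"delta_pos":[0.0,0,0],"dr":[0,0,0]}

```text
t: 9.42
ee_pos: [547.7, 298.4, 44.2]
orientation: [1.247, 1.185, -1.247]
ft_force: [-0.6, -0.3, -1.9]
width: 19.9
```

>>> apply_moves:
  increments:
    - {"gripper":10,"delta_pos":[0.05,0,0],"dr":[0,0,0]}
    - {"gripper":10,"delta_pos":[0,0,0],"dr":[0,0,0]}
    - {"gripper":10,"delta_pos":[0,0,0],"dr":[0,0,0]}
    - {"gripper":10,"delta_pos":[0.0,0,0],"dr":[0,0,0]}
    - {"gripper":10,"delta_pos":[0.0,0,0],"dr":[0,0,0]}

```text
t: 9.83
ee_pos: [547.7, 298.3, 43.7]
orientation: [1.247, 1.185, -1.247]
ft_force: [-0.0, 0.6, -3.4]
width: 19.8
```

>>> apply_moves:
  increments:
    - {"gripper":10,"delta_pos":[0.05,0,0],"dr":[0,0,0]}
    - {"gripper":10,"delta_pos":[0,0,0],"dr":[0,0,0]}
    - {"gripper":10,"delta_pos":[0,0,0],"dr":[0,0,0]}
    - {"gripper":10,"delta_pos":[0.0,0,0],"dr":[0,0,0]}
    - {"gripper":10,"delta_pos":[0.0,0,0],"dr":[0,0,0]}

```text
t: 10.25
ee_pos: [547.7, 298.4, 43.2]
orientation: [1.247, 1.185, -1.247]
ft_force: [0.4, -0.4, -2.4]
width: 19.2
```

```bash
python3 - <<'E'
from h import *
plan((548,297.7,34.8),-0.0508); o=ctrl.get_obs(); print(o['ft_force'],o['moment'])
E
```

```text
pos [547.7 298.4  43.2] yaw -0.051 tilt 0.0
 rotvec tool [-0.0002  0.      0.    ] | shift before turn cm [0.84 0.03 0.06] | after turn cm [0.84 0.03 0.06]
[ 0.44858118 -0.38240125 -2.38392757] [-0.09318628  0.06831554  0.03749423]
```

There is still no contact 1.6 mm below the riding height, so the holes may already be over the pin tips. I keep feeling downward.

>>> apply_moves:
  increments:
    - {"gripper":10,"delta_pos":[0.05,0,0],"dr":[0,0,0]}
    - {"gripper":10,"delta_pos":[0,0,0],"dr":[0,0,0]}
    - {"gripper":10,"delta_pos":[0.05,0,0],"dr":[0,0,0]}
    - {"gripper":10,"delta_pos":[0.0,0,0],"dr":[0,0,0]}
    - {"gripper":10,"delta_pos":[0.0,0,0],"dr":[0,0,0]}

```text
t: 10.67
ee_pos: [547.7, 298.3, 42.1]
orientation: [1.247, 1.185, -1.247]
ft_force: [0.7, -0.4, -3.0]
width: 19.9
```

>>> apply_moves:
  increments:
    - {"gripper":10,"delta_pos":[0.05,0,0],"dr":[0,0,0]}
    - {"gripper":10,"delta_pos":[0,0,0],"dr":[0,0,0]}
    - {"gripper":10,"delta_pos":[0,0,0],"dr":[0,0,0]}
    - {"gripper":10,"delta_pos":[0.0,0,0],"dr":[0,0,0]}
    - {"gripper":10,"delta_pos":[0.0,0,0],"dr":[0,0,0]}

```text
t: 11.08
ee_pos: [547.7, 298.4, 41.7]
orientation: [1.247, 1.185, -1.247]
ft_force: [0.0, -0.8, -2.8]
width: 19.6
```

>>> apply_moves:
  increments:
    - {"gripper":10,"delta_pos":[0.05,0,0],"dr":[0,0,0]}
    - {"gripper":10,"delta_pos":[0.05,0,0],"dr":[0,0,0]}
    - {"gripper":10,"delta_pos":[0.05,0,0],"dr":[0,0,0]}
    - {"gripper":10,"delta_pos":[0.0,0,0],"dr":[0,0,0]}
    - {"gripper":10,"delta_pos":[0.0,0,0],"dr":[0,0,0]}

```text
t: 11.5
ee_pos: [547.7, 298.3, 40.1]
orientation: [1.247, 1.185, -1.247]
ft_force: [-0.2, -1.0, -2.8]
width: 19.9
```

>>> apply_moves:
  increments:
    - {"gripper":10,"delta_pos":[0.05,0,0],"dr":[0,0,0]}
    - {"gripper":10,"delta_pos":[0.05,0,0],"dr":[0,0,0]}
    - {"gripper":10,"delta_pos":[0.05,0,0],"dr":[0,0,0]}
    - {"gripper":10,"delta_pos":[0.0,0,0],"dr":[0,0,0]}
    - {"gripper":10,"delta_pos":[0.0,0,0],"dr":[0,0,0]}

```text
t: 11.92
ee_pos: [547.7, 298.3, 38.6]
orientation: [1.247, 1.185, -1.247]
ft_force: [-0.8, -0.1, -1.2]
width: 20.1
```

```bash
python3 - <<'E'
from h import *
plan((548,297.7,34.8),-0.0508); o=ctrl.get_obs(); print(o['ft_force'],o['moment'])
E
```

```text
pos [547.7 298.3  38.6] yaw -0.051 tilt 0.0001
 rotvec tool [-0.0002  0.0001  0.0001] | shift before turn cm [0.38 0.04 0.06] | after turn cm [0.38 0.04 0.06]
[-0.83475176 -0.06091579 -1.1516358 ] [-0.05620789  0.02481236  0.00987175]
```

>>> apply_moves:
  increments:
    - {"gripper":10,"delta_pos":[0.05,0,0],"dr":[0,0,0]}
    - {"gripper":10,"delta_pos":[0.0,0,0],"dr":[0,0,0]}
    - {"gripper":10,"delta_pos":[0.05,0,0],"dr":[0,0,0]}
    - {"gripper":10,"delta_pos":[0.0,0,0],"dr":[0,0,0]}
    - {"gripper":10,"delta_pos":[0.0,0,0],"dr":[0,0,0]}

```text
t: 12.33
ee_pos: [547.7, 298.3, 37.6]
orientation: [1.247, 1.185, -1.247]
ft_force: [0.9, 0.2, -2.3]
width: 20.1
```

>>> apply_moves:
  increments:
    - {"gripper":10,"delta_pos":[0.05,0,0],"dr":[0,0,0]}
    - {"gripper":10,"delta_pos":[0.0,0,0],"dr":[0,0,0]}
    - {"gripper":10,"delta_pos":[0.05,0,0],"dr":[0,0,0]}
    - {"gripper":10,"delta_pos":[0.0,0,0],"dr":[0,0,0]}
    - {"gripper":10,"delta_pos":[0.0,0,0],"dr":[0,0,0]}

```text
t: 12.75
ee_pos: [547.7, 298.3, 36.6]
orientation: [1.247, 1.185, -1.247]
ft_force: [-0.6, -0.5, -2.6]
width: 19.9
```

>>> apply_moves:
  increments:
    - {"gripper":10,"delta_pos":[0.05,0,0],"dr":[0,0,0]}
    - {"gripper":10,"delta_pos":[0.0,0,0],"dr":[0,0,0]}
    - {"gripper":10,"delta_pos":[0.05,0,0],"dr":[0,0,0]}
    - {"gripper":10,"delta_pos":[0.0,0,0],"dr":[0,0,0]}
    - {"gripper":10,"delta_pos":[0.0,0,0],"dr":[0,0,0]}

```text
t: 13.17
ee_pos: [547.7, 298.4, 35.7]
orientation: [1.247, 1.185, -1.247]
ft_force: [0.6, -0.5, -2.6]
width: 19.9
```

>>> apply_moves:
  increments:
    - {"gripper":10,"delta_pos":[0.05,0,0],"dr":[0,0,0]}
    - {"gripper":10,"delta_pos":[0.0,0,0],"dr":[0,0,0]}
    - {"gripper":10,"delta_pos":[0.0,0,0],"dr":[0,0,0]}
    - {"gripper":10,"delta_pos":[0.0,0,0],"dr":[0,0,0]}
    - {"gripper":10,"delta_pos":[0.0,0,0],"dr":[0,0,0]}

```text
t: 13.58
ee_pos: [547.7, 298.4, 35.2]
orientation: [1.247, 1.185, -1.247]
ft_force: [0.5, 0.5, -3.2]
width: 19.9
```

>>> apply_moves:
  increments:
    - {"gripper":10,"delta_pos":[0.04,0,0],"dr":[0,0,0]}
    - {"gripper":10,"delta_pos":[0.0,0,0],"dr":[0,0,0]}
    - {"gripper":10,"delta_pos":[0.0,0,0],"dr":[0,0,0]}
    - {"gripper":10,"delta_pos":[0.0,0,0],"dr":[0,0,0]}
    - {"gripper":10,"delta_pos":[0.0,0,0],"dr":[0,0,0]}

```text
t: 14.0
ee_pos: [547.7, 298.3, 34.8]
orientation: [1.247, 1.185, -1.247]
ft_force: [-0.5, -0.6, -2.5]
width: 19.7
```

```bash
python3 - <<'E'
from h import *
plan((548,297.7,34.8),-0.0508); o=ctrl.get_obs(); print(o['ft_force'],o['moment'])
E
```

```text
pos [547.7 298.3  34.8] yaw -0.051 tilt 0.0001
 rotvec tool [-0.0002  0.      0.0001] | shift before turn cm [-0.    0.03  0.06] | after turn cm [-0.    0.03  0.06]
[-0.54872466 -0.57459079 -2.48335936] [-0.07546669  0.03478562  0.00384874]
```

>>> apply_moves:
  increments:
    - {"gripper":10,"delta_pos":[0.03,0,0],"dr":[0,0,0]}
    - {"gripper":10,"delta_pos":[0.0,0,0],"dr":[0,0,0]}
    - {"gripper":10,"delta_pos":[0.0,0,0],"dr":[0,0,0]}
    - {"gripper":10,"delta_pos":[0.0,0,0],"dr":[0,0,0]}
    - {"gripper":10,"delta_pos":[0.0,0,0],"dr":[0,0,0]}

```text
t: 14.42
ee_pos: [547.7, 298.3, 34.7]
orientation: [1.247, 1.185, -1.247]
ft_force: [-1.7, -1.2, 3.1]
width: 19.8
```

>>> apply_moves:
  increments:
    - {"gripper":10,"delta_pos":[0.03,0,0],"dr":[0,0,0]}
    - {"gripper":10,"delta_pos":[0.0,0,0],"dr":[0,0,0]}
    - {"gripper":10,"delta_pos":[0.0,0,0],"dr":[0,0,0]}
    - {"gripper":10,"delta_pos":[0.0,0,0],"dr":[0,0,0]}
    - {"gripper":10,"delta_pos":[0.0,0,0],"dr":[0,0,0]}

```text
t: 14.83
ee_pos: [547.7, 298.4, 34.8]
orientation: [1.247, 1.185, -1.247]
ft_force: [-1.8, -2.6, 6.2]
width: 20.3
```

Contact came at TCP z 34.7, the predicted seated height. The force rose from -2.5 to about +6 N there. Now I release, lift, rotate for the weight and clear the view.

>>> apply_moves:
  increments:
    - {"gripper":10,"delta_pos":[-0.04,0,0],"dr":[0,0,0]}
    - {"gripper":45,"delta_pos":[0.0,0,0],"dr":[0,0,0]}
    - {"gripper":45,"delta_pos":[0.0,0,0],"dr":[0,0,0]}
    - {"gripper":45,"delta_pos":[0.0,0,0],"dr":[0,0,0]}
    - {"gripper":45,"delta_pos":[0.0,0,0],"dr":[0,0,0]}

```text
t: 15.25
ee_pos: [547.9, 298.4, 34.5]
orientation: [1.247, 1.185, -1.246]
ft_force: [-0.8, -0.5, 0.3]
width: 38.7
```

>>> apply_moves:
  increments:
    - {"gripper":45,"delta_pos":[-0.2,0,0],"dr":[0,0,0]}
    - {"gripper":45,"delta_pos":[-1,0,0],"dr":[0,0,0]}
    - {"gripper":45,"delta_pos":[-2,0,0],"dr":[0,0,0]}
    - {"gripper":45,"delta_pos":[-3,0,0],"dr":[0,0,0]}
    - {"gripper":45,"delta_pos":[-3,0,0],"dr":[0,0,0]}

```text
t: 15.67
ee_pos: [547.1, 298.0, 127.6]
orientation: [1.245, 1.185, -1.248]
ft_force: [0.4, -0.6, 0.1]
width: 39.7
```

>>> apply_moves:
  increments:
    - {"gripper":100,"delta_pos":[-1.3,0.5,3.5],"dr":[0,0,0]}
    - {"gripper":100,"delta_pos":[-1,0.5,3.5],"dr":[0,0,0]}
    - {"gripper":100,"delta_pos":[0,0.5,3.5],"dr":[0,0,0]}
    - {"gripper":100,"delta_pos":[0,0,3.5],"dr":[0,0,0]}
    - {"gripper":100,"delta_pos":[0,0,3.5],"dr":[0,0,0]}

```text
t: 16.08
ee_pos: [554.1, 121.4, 151.0]
orientation: [1.248, 1.184, -1.245]
ft_force: [0.5, -0.6, 0.6]
width: 69.5
```

>>> apply_moves:
  increments:
    - {"gripper":100,"delta_pos":[0,0,3.5],"dr":[0,0,0]}
    - {"gripper":100,"delta_pos":[0,0,3.5],"dr":[0,0,0]}
    - {"gripper":100,"delta_pos":[0,0,3.5],"dr":[0,0,0]}
    - {"gripper":100,"delta_pos":[0,0,3.5],"dr":[0,0,0]}
    - {"gripper":100,"delta_pos":[0,0,0],"dr":[0,0,0]}

```text
t: 16.5
ee_pos: [546.4, -21.7, 150.5]
orientation: [1.249, 1.181, -1.249]
ft_force: [0.1, -0.3, -0.7]
width: 88.0
```

```bash
python3 - <<'E'
from h import *
import pickle
d=grab('top'); im=d['img']; hsv=cv2.cvtColor(im,cv2.COLOR_RGB2HSV); pickle.dump(d,open('top2.pkl','wb'))
g=np.zeros((420,560),np.uint8); g[150:240,160:228]=((im[150:240,160:228].max(2)>150)&(hsv[150:240,160:228,1]<50))*255
g=cv2.morphologyEx(g,cv2.MORPH_CLOSE,np.ones((7,7)))
c=max(cv2.findContours(g,0,cv2.CHAIN_APPROX_NONE)[0],key=cv2.contourArea)
W=np.array([ray(d,p[0],p[1],22)[:2] for p in c[:,0]],np.float32); print('plate',cv2.minAreaRect(W),np.median(cloud(d)[g>0][:,2]))
m=np.zeros((420,560),np.uint8); m[208:238,355:385]=((hsv[...,1]>70)&(hsv[...,0]<35))[208:238,355:385]*255
c=max(cv2.findContours(m,0,cv2.CHAIN_APPROX_NONE)[0],key=cv2.contourArea)
print('weight',[ray(d,*cv2.minEnclosingCircle(c)[0],z)[:2].round(1) for z in(20,32)],cv2.boundingRect(c),cv2.minEnclosingCircle(c))
plan((464.6,-233.7,140),1.52); print(ctrl.get_obs()['qpos'].round(2))
a=np.hstack([cv2.resize(im[140:245,160:240,::-1],(457,600),interpolation=cv2.INTER_CUBIC),cv2.resize(im[203:243,348:391-20,::-1],(343,600),interpolation=cv2.INTER_CUBIC)])
a=np.hstack([cv2.resize(im[140:245,160:240,::-1],(400,525),interpolation=cv2.INTER_CUBIC),cv2.resize(im[205:240,352:387,::-1],(400,525),interpolation=cv2.INTER_CUBIC)])
cv2.imwrite('pics/seated.png',a)
E
```

```text
plate ((548.112060546875, 297.7425842285156), (90.49339294433594, 200.8715057373047), 87.09326934814453) 23.64568571131579
weight [array([ 466.8, -235.4]), array([ 464.8, -233.1])] (361, 215, 18, 17) ((369.328369140625, 222.91790771484375), 8.918188095092773)
pos [546.6 -19.6 150.5] yaw -0.0553 tilt 0.001
 rotvec tool [-1.5753e+00  9.0000e-04 -6.0000e-04] | shift before turn cm [ 1.04 -7.01 21.83] | after turn cm [  1.05 -21.8   -7.11]
[-0.06  0.42  1.86 -0.    0.86 -0.  ]
```

View pics/seated.png

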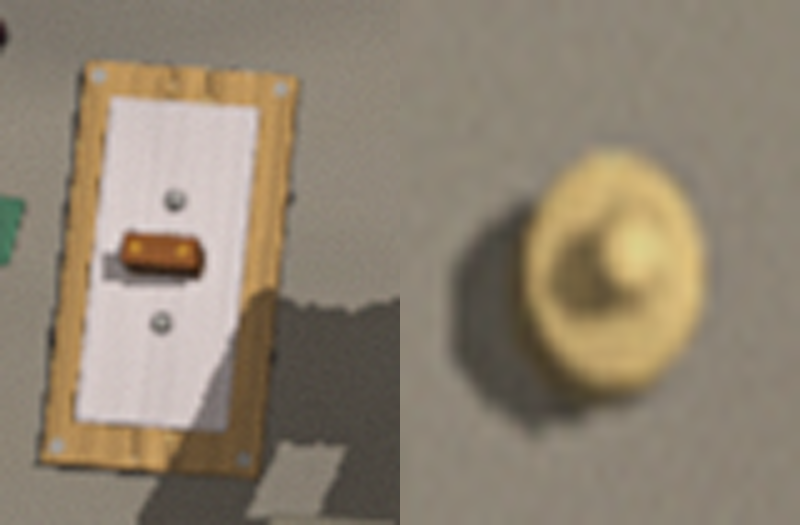

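The picture shows both pins standing in the plate's holes, left panel (175,200) and (162,322). The plate's top measures about 22 mm high and its centre is (548.1, 297.7). The weight stands upright at about (466,-234.5). Now I turn and move to it.

>>> apply_moves:
  increments:
    - {"gripper":100,"delta_pos":[0,0,0],"dr":[-0.105,0,0]}
    - {"gripper":100,"delta_pos":[0,0,0],"dr":[-0.105,0,0]}
    - {"gripper":100,"delta_pos":[0,0,0],"dr":[-0.105,0,0]}
    - {"gripper":100,"delta_pos":[0,0,0],"dr":[-0.105,0,0]}
    - {"gripper":100,"delta_pos":[0,0,0],"dr":[-0.105,0,0]}

```text
t: 16.97
ee_pos: [546.9, -15.8, 150.2]
orientation: [0.849, 1.398, -0.848]
ft_force: [-0.6, -0.3, -0.8]
width: 87.7
```

>>> apply_moves:
  increments:
    - {"gripper":100,"delta_pos":[0,0,0],"dr":[-0.105,0,0]}
    - {"gripper":100,"delta_pos":[0,0,0],"dr":[-0.105,0,0]}
    - {"gripper":100,"delta_pos":[0,0,0],"dr":[-0.105,0,0]}
    - {"gripper":100,"delta_pos":[0,0,0],"dr":[-0.105,0,0]}
    - {"gripper":100,"delta_pos":[0,0,0],"dr":[-0.105,0,0]}

```text
t: 17.38
ee_pos: [546.8, -15.7, 150.1]
orientation: [0.443, 1.525, -0.443]
ft_force: [-0.1, -0.5, -0.4]
width: 87.5
```

>>> apply_moves:
  increments:
    - {"gripper":100,"delta_pos":[0,0,0],"dr":[-0.105,0,0]}
    - {"gripper":100,"delta_pos":[0,0,0],"dr":[-0.105,0,0]}
    - {"gripper":100,"delta_pos":[0,0,0],"dr":[-0.105,0,0]}
    - {"gripper":100,"delta_pos":[0,0,0],"dr":[-0.105,0,0]}
    - {"gripper":100,"delta_pos":[0,0,0],"dr":[-0.105,0,0]}

```text
t: 17.8
ee_pos: [546.8, -15.7, 150.2]
orientation: [0.032, 1.57, -0.032]
ft_force: [0.2, 0.7, -0.3]
width: 87.9
```

>>> apply_moves:
  increments:
    - {"gripper":100,"delta_pos":[0,-2.5,-1],"dr":[0,0,0]}
    - {"gripper":100,"delta_pos":[0,-3.5,-1.2],"dr":[0,0,0]}
    - {"gripper":100,"delta_pos":[0,-3.5,-1.2],"dr":[0,0,0]}
    - {"gripper":100,"delta_pos":[0,-3.5,-1.2],"dr":[0,0,0]}
    - {"gripper":100,"delta_pos":[0,-3.5,-1.2],"dr":[0,0,0]}

```text
t: 18.22
ee_pos: [480.9, -179.3, 150.2]
orientation: [0.035, 1.57, -0.035]
ft_force: [0.4, -1.3, 0.1]
width: 88.0
```

>>> apply_moves:
  increments:
    - {"gripper":100,"delta_pos":[0,-3.5,-1.17],"dr":[0,0,0]}
    - {"gripper":100,"delta_pos":[0,-1.9,0],"dr":[0,0,0]}
    - {"gripper":100,"delta_pos":[0,0,0],"dr":[0,0,0]}
    - {"gripper":100,"delta_pos":[0,0,0],"dr":[0,0,0]}
    - {"gripper":100,"delta_pos":[0,0,0],"dr":[0,0,0]}

```text
t: 18.63
ee_pos: [467.1, -231.2, 149.8]
orientation: [0.037, 1.57, -0.036]
ft_force: [0.0, 0.3, 0.2]
width: 87.8
```

```bash
python3 - <<'E'
from h import *
plan((466,-234.5,15),1.52); print(ctrl.get_obs()['qpos'].round(2))
E
```

```text
pos [ 467.1 -231.2  149.8] yaw 1.5246 tilt 0.0004
 rotvec tool [ 0.0046  0.     -0.0004] | shift before turn cm [13.48 -0.34 -0.1 ] | after turn cm [13.48 -0.33 -0.1 ]
[-0.48  0.39  1.92  0.    0.84 -2.01]
```

>>> apply_moves:
  increments:
    - {"gripper":100,"delta_pos":[2,-0.34,-0.1],"dr":[0,0,0]}
    - {"gripper":100,"delta_pos":[3.5,0,0],"dr":[0,0,0]}
    - {"gripper":100,"delta_pos":[3.5,0,0],"dr":[0,0,0]}
    - {"gripper":100,"delta_pos":[3,0,0],"dr":[0,0,0]}
    - {"gripper":100,"delta_pos":[1.4,0,0],"dr":[0,0,0]}

```text
t: 19.05
ee_pos: [464.4, -233.0, 12.5]
orientation: [0.037, 1.574, -0.033]
ft_force: [-0.1, -0.5, 0.9]
width: 87.9
```

>>> apply_moves:
  increments:
    - {"gripper":40,"delta_pos":[0,0,0],"dr":[0,0,0]}
    - {"gripper":40,"delta_pos":[0,0,0],"dr":[0,0,0]}
    - {"gripper":40,"delta_pos":[0,0,0],"dr":[0,0,0]}
    - {"gripper":40,"delta_pos":[0,0,0],"dr":[0,0,0]}
    - {"gripper":40,"delta_pos":[0,0,0],"dr":[0,0,0]}

```text
t: 19.47
ee_pos: [466.6, -236.1, 17.0]
orientation: [0.035, 1.568, -0.037]
ft_force: [1.0, 0.2, 0.3]
width: 57.9
```

>>> apply_moves:
  increments:
    - {"gripper":40,"delta_pos":[0,0,0],"dr":[0,0,0]}
    - {"gripper":40,"delta_pos":[0,0,0],"dr":[0,0,0]}
    - {"gripper":40,"delta_pos":[0,0,0],"dr":[0,0,0]}
    - {"gripper":40,"delta_pos":[0,0,0],"dr":[0,0,0]}
    - {"gripper":40,"delta_pos":[0,0,0],"dr":[0,0,0]}

```text
t: 19.88
ee_pos: [466.0, -235.8, 16.5]
orientation: [0.037, 1.569, -0.037]
ft_force: [0.4, 3.5, 7.4]
width: 45.9
```

```bash
python3 - <<'E'
from h import *
o=ctrl.get_obs(); print(o['ee_pos'],o['width'],o['ft_force'])
E
```

```text
[ 466.02717977 -235.79329881   16.47185437] 45.92014787126239 [0.39706336 3.50641776 7.38343868]
```

>>> apply_moves:
  increments:
    - {"gripper":40,"delta_pos":[0,0,0],"dr":[0,0,0]}
    - {"gripper":40,"delta_pos":[0,0,0],"dr":[0,0,0]}
    - {"gripper":40,"delta_pos":[0,0,0],"dr":[0,0,0]}
    - {"gripper":40,"delta_pos":[-0.3,0,0],"dr":[0,0,0]}
    - {"gripper":40,"delta_pos":[0,0,0],"dr":[0,0,0]}

```text
t: 20.3
ee_pos: [465.3, -235.8, 18.7]
orientation: [0.037, 1.571, -0.037]
ft_force: [-0.1, -1.2, -7.6]
width: 46.0
```

>>> apply_moves:
  increments:
    - {"gripper":40,"delta_pos":[-0.7,0,0],"dr":[0,0,0]}
    - {"gripper":40,"delta_pos":[-1.5,0,0],"dr":[0,0,0]}
    - {"gripper":40,"delta_pos":[-2,0,0],"dr":[0,0,0]}
    - {"gripper":40,"delta_pos":[-2,0,0],"dr":[0,0,0]}
    - {"gripper":40,"delta_pos":[-1.5,0,0],"dr":[0,0,0]}

```text
t: 20.72
ee_pos: [465.3, -235.9, 96.8]
orientation: [0.037, 1.571, -0.037]
ft_force: [1.3, -0.1, -7.6]
width: 46.4
```

>>> apply_moves:
  increments:
    - {"gripper":40,"delta_pos":[0,0,0],"dr":[0,0,0]}
    - {"gripper":40,"delta_pos":[0,0,0],"dr":[0,0,0]}
    - {"gripper":40,"delta_pos":[0,0,0],"dr":[0,0,0]}
    - {"gripper":40,"delta_pos":[0,0,0],"dr":[0,0,0]}
    - {"gripper":40,"delta_pos":[0,0,0],"dr":[0,0,0]}

```text
t: 21.13
ee_pos: [464.8, -235.5, 94.4]
orientation: [0.038, 1.572, -0.036]
ft_force: [-1.4, 0.5, -7.2]
width: 45.8
```

```bash
python3 - <<'E'
from h import *
o=ctrl.get_obs(); print(o['width'],o['ft_force'],o['moment'])
c=np.array([548,297.5]); a=-0.0508; e=np.array([np.cos(a),np.sin(a)]); p=c-75*e; print(p)
plan((*p,95),np.pi/2+a)
d=grab('scene'); u,v=proj(d,(466,-235,100)).astype(int); print(u,v)
x=max(u-40,0); cv2.imwrite('pics/lift.png',cv2.resize(d['img'][v-30:v+30,x:x+80,::-1],(640,480),interpolation=cv2.INTER_CUBIC))
E
```

```text
45.782742521062886 [-1.39083933  0.54152561 -7.16804135] [-0.02995687  0.00749004 -0.00552902]
[473.09675319 301.30836151]
pos [ 464.8 -235.5   94.4] yaw 1.524 tilt 0.0022
 rotvec tool [ 0.004  -0.002  -0.0009] | shift before turn cm [-0.   53.66 -1.69] | after turn cm [-0.06 53.65 -1.9 ]
317 166
```

View pics/lift.png

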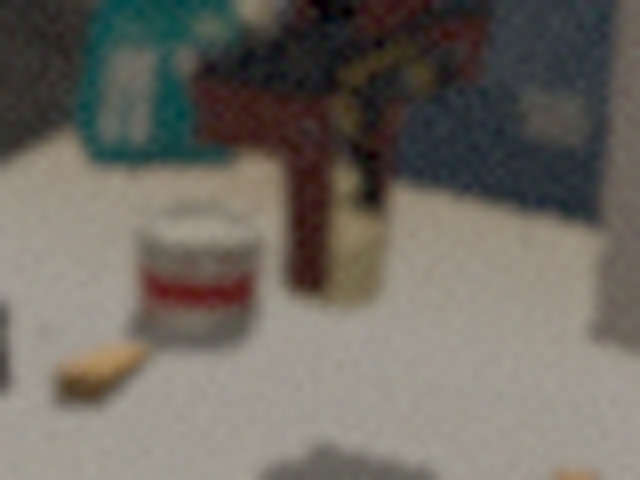

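The picture shows the weight upright between the fingers at (350,255). The load is about 7.3 N. Now I carry it to the near end of the plate.

>>> apply_moves:
  increments:
    - {"gripper":40,"delta_pos":[0,1.3,-0.1],"dr":[0,0,0]}
    - {"gripper":40,"delta_pos":[0,2.5,-0.1],"dr":[0,0,0]}
    - {"gripper":40,"delta_pos":[0,3,-0.1],"dr":[0,0,0]}
    - {"gripper":40,"delta_pos":[0,3,-0.1],"dr":[0,0,0]}
    - {"gripper":40,"delta_pos":[0,3,-0.1],"dr":[0,0,0]}

```text
t: 21.6
ee_pos: [465.9, -106.0, 95.2]
orientation: [0.038, 1.571, -0.037]
ft_force: [0.3, 0.9, -6.4]
width: 45.6
```

>>> apply_moves:
  increments:
    - {"gripper":40,"delta_pos":[0,3,-0.1],"dr":[0,0,0]}
    - {"gripper":40,"delta_pos":[0,3,-0.1],"dr":[0,0,0]}
    - {"gripper":40,"delta_pos":[0,3,-0.1],"dr":[0,0,0]}
    - {"gripper":40,"delta_pos":[0,3,-0.1],"dr":[0,0,0]}
    - {"gripper":40,"delta_pos":[0,3,-0.1],"dr":[0,0,0]}

```text
t: 22.02
ee_pos: [467.8, 44.3, 95.3]
orientation: [0.037, 1.571, -0.037]
ft_force: [-0.1, 0.1, -7.4]
width: 45.7
```

>>> apply_moves:
  increments:
    - {"gripper":40,"delta_pos":[0,3,-0.1],"dr":[0,0,0]}
    - {"gripper":40,"delta_pos":[0,3,-0.1],"dr":[0,0,0]}
    - {"gripper":40,"delta_pos":[0,3,-0.1],"dr":[0,0,0]}
    - {"gripper":40,"delta_pos":[0,3,-0.1],"dr":[0,0,0]}
    - {"gripper":40,"delta_pos":[0,3,-0.1],"dr":[0,0,0]}

```text
t: 22.43
ee_pos: [469.6, 194.3, 95.3]
orientation: [0.036, 1.571, -0.037]
ft_force: [0.3, -0.5, -6.8]
width: 45.6
```

>>> apply_moves:
  increments:
    - {"gripper":40,"delta_pos":[0,3,-0.1],"dr":[0,0,0]}
    - {"gripper":40,"delta_pos":[0,3,-0.1],"dr":[0,0,0]}
    - {"gripper":40,"delta_pos":[0,2.5,-0.1],"dr":[0,0,0]}
    - {"gripper":40,"delta_pos":[0,1.3,-0.1],"dr":[0,0,0]}
    - {"gripper":40,"delta_pos":[0,0,0],"dr":[0.004,0,0]}

```text
t: 22.85
ee_pos: [470.7, 293.3, 95.3]
orientation: [0.038, 1.57, -0.037]
ft_force: [0.5, 1.0, -8.1]
width: 45.5
```

>>> apply_moves:
  increments:
    - {"gripper":40,"delta_pos":[0,0,0],"dr":[0,0,0]}
    - {"gripper":40,"delta_pos":[0,0,0],"dr":[0,0,0]}
    - {"gripper":40,"delta_pos":[0,0,0],"dr":[0,0,0]}
    - {"gripper":40,"delta_pos":[0,0,0],"dr":[0,0,0]}
    - {"gripper":40,"delta_pos":[0,0,0],"dr":[0,0,0]}

```text
t: 23.27
ee_pos: [471.3, 289.5, 95.6]
orientation: [0.041, 1.571, -0.041]
ft_force: [-0.1, -0.2, -7.5]
width: 46.2
```

```bash
python3 - <<'E'
from h import *
o=ctrl.get_obs(); print(o['width'],o['ft_force'],o['moment'])
plan((473.1,301.3,38.5),np.pi/2-0.0508)
E
```

```text
46.15385474583436 [-0.11888296 -0.16259127 -7.52096763] [ 0.06682052 -0.02908266 -0.06880491]
pos [471.3 289.5  95.6] yaw 1.5188 tilt 0.0003
 rotvec tool [-0.0012 -0.0002  0.0002] | shift before turn cm [5.71 1.18 0.12] | after turn cm [5.71 1.18 0.12]
```

>>> apply_moves:
  increments:
    - {"gripper":40,"delta_pos":[0,0.6,0.12],"dr":[0,0,0]}
    - {"gripper":40,"delta_pos":[0.8,0.58,0],"dr":[0,0,0]}
    - {"gripper":40,"delta_pos":[1.5,0,0],"dr":[0,0,0]}
    - {"gripper":40,"delta_pos":[1.5,0,0],"dr":[0,0,0]}
    - {"gripper":40,"delta_pos":[0.9,0,0],"dr":[0,0,0]}

```text
t: 23.68
ee_pos: [472.6, 302.4, 46.9]
orientation: [0.039, 1.571, -0.04]
ft_force: [0.2, 0.6, -6.8]
width: 45.8
```

>>> apply_moves:
  increments:
    - {"gripper":40,"delta_pos":[0.3,0,0],"dr":[0,0,0]}
    - {"gripper":40,"delta_pos":[0,0,0],"dr":[0,0,0]}
    - {"gripper":40,"delta_pos":[0,0,0],"dr":[0,0,0]}
    - {"gripper":40,"delta_pos":[0,0,0],"dr":[0,0,0]}
    - {"gripper":40,"delta_pos":[0,0,0],"dr":[0,0,0]}

```text
t: 24.1
ee_pos: [473.5, 302.5, 46.3]
orientation: [0.041, 1.569, -0.039]
ft_force: [-0.3, -0.2, -7.0]
width: 46.1
```

>>> apply_moves:
  increments:
    - {"gripper":40,"delta_pos":[0.1,0,0],"dr":[0,0,0]}
    - {"gripper":40,"delta_pos":[0,0,0],"dr":[0,0,0]}
    - {"gripper":40,"delta_pos":[0.05,0,0],"dr":[0,0,0]}
    - {"gripper":40,"delta_pos":[0,0,0],"dr":[0,0,0]}
    - {"gripper":40,"delta_pos":[0,0,0],"dr":[0,0,0]}

```text
t: 24.52
ee_pos: [473.0, 302.2, 44.1]
orientation: [0.04, 1.57, -0.04]
ft_force: [0.1, -0.9, -7.5]
width: 45.9
```

```bash
python3 - <<'E'
from h import *
o=ctrl.get_obs(); print(o['width'],o['ft_force'],o['moment'])
plan((473.1,301.3,38.5),np.pi/2-0.0508)
E
```

```text
45.926738300395805 [ 0.08647467 -0.93821867 -7.51898493] [ 0.0523219  -0.03021972 -0.03478505]
pos [473.  302.2  44.1] yaw 1.52 tilt 0.0001
 rotvec tool [-0.      0.0001 -0.    ] | shift before turn cm [ 0.56 -0.09  0.01] | after turn cm [ 0.56 -0.09  0.01]
```

>>> apply_moves:
  increments:
    - {"gripper":40,"delta_pos":[0.1,0,0],"dr":[0,0,0]}
    - {"gripper":40,"delta_pos":[0.1,0,0],"dr":[0,0,0]}
    - {"gripper":40,"delta_pos":[0.1,0,0],"dr":[0,0,0]}
    - {"gripper":40,"delta_pos":[0,0,0],"dr":[0,0,0]}
    - {"gripper":40,"delta_pos":[0,0,0],"dr":[0,0,0]}

```text
t: 24.93
ee_pos: [472.9, 302.1, 40.9]
orientation: [0.04, 1.571, -0.04]
ft_force: [0.8, -0.2, -7.5]
width: 45.9
```

>>> apply_moves:
  increments:
    - {"gripper":40,"delta_pos":[0.05,0,0],"dr":[0,0,0]}
    - {"gripper":40,"delta_pos":[0,0,0],"dr":[0,0,0]}
    - {"gripper":40,"delta_pos":[0.05,0,0],"dr":[0,0,0]}
    - {"gripper":40,"delta_pos":[0,0,0],"dr":[0,0,0]}
    - {"gripper":40,"delta_pos":[0,0,0],"dr":[0,0,0]}

```text
t: 25.35
ee_pos: [473.0, 302.2, 40.1]
orientation: [0.04, 1.57, -0.04]
ft_force: [-0.0, 0.1, -7.3]
width: 45.9
```

>>> apply_moves:
  increments:
    - {"gripper":40,"delta_pos":[0.05,0,0],"dr":[0,0,0]}
    - {"gripper":40,"delta_pos":[0,0,0],"dr":[0,0,0]}
    - {"gripper":40,"delta_pos":[0,0,0],"dr":[0,0,0]}
    - {"gripper":40,"delta_pos":[0,0,0],"dr":[0,0,0]}
    - {"gripper":40,"delta_pos":[0,0,0],"dr":[0,0,0]}

```text
t: 25.77
ee_pos: [473.0, 302.2, 39.6]
orientation: [0.04, 1.57, -0.04]
ft_force: [0.0, -0.3, -7.0]
width: 45.7
```

>>> apply_moves:
  increments:
    - {"gripper":40,"delta_pos":[0.05,0,0],"dr":[0,0,0]}
    - {"gripper":40,"delta_pos":[0,0,0],"dr":[0,0,0]}
    - {"gripper":40,"delta_pos":[0,0,0],"dr":[0,0,0]}
    - {"gripper":40,"delta_pos":[0,0,0],"dr":[0,0,0]}
    - {"gripper":40,"delta_pos":[0,0,0],"dr":[0,0,0]}

```text
t: 26.18
ee_pos: [473.0, 302.2, 39.1]
orientation: [0.04, 1.57, -0.04]
ft_force: [-0.7, -0.0, -6.9]
width: 46.0
```

>>> apply_moves:
  increments:
    - {"gripper":40,"delta_pos":[0.04,0,0],"dr":[0,0,0]}
    - {"gripper":40,"delta_pos":[0,0,0],"dr":[0,0,0]}
    - {"gripper":40,"delta_pos":[0,0,0],"dr":[0,0,0]}
    - {"gripper":40,"delta_pos":[0,0,0],"dr":[0,0,0]}
    - {"gripper":40,"delta_pos":[0,0,0],"dr":[0,0,0]}

```text
t: 26.6
ee_pos: [473.0, 302.2, 38.7]
orientation: [0.04, 1.57, -0.04]
ft_force: [-0.9, -0.1, -7.5]
width: 45.7
```

>>> apply_moves:
  increments:
    - {"gripper":40,"delta_pos":[0.04,0,0],"dr":[0,0,0]}
    - {"gripper":40,"delta_pos":[0,0,0],"dr":[0,0,0]}
    - {"gripper":40,"delta_pos":[0,0,0],"dr":[0,0,0]}
    - {"gripper":40,"delta_pos":[0,0,0],"dr":[0,0,0]}
    - {"gripper":40,"delta_pos":[0,0,0],"dr":[0,0,0]}

```text
t: 27.02
ee_pos: [473.0, 302.2, 38.5]
orientation: [0.04, 1.57, -0.04]
ft_force: [-2.2, -1.8, 0.2]
width: 45.7
```

Contact came at 38.5 mm, as predicted, and the plate now carries the weight. I release and withdraw.

>>> apply_moves:
  increments:
    - {"gripper":55,"delta_pos":[0,0,0],"dr":[0,0,0]}
    - {"gripper":60,"delta_pos":[0,0,0],"dr":[0,0,0]}
    - {"gripper":80,"delta_pos":[0,0,0],"dr":[0,0,0]}
    - {"gripper":80,"delta_pos":[0,0,0],"dr":[0,0,0]}
    - {"gripper":80,"delta_pos":[0,0,0],"dr":[0,0,0]}

```text
t: 27.43
ee_pos: [473.3, 302.3, 38.4]
orientation: [0.04, 1.57, -0.04]
ft_force: [0.1, 0.2, 0.0]
width: 68.7
```

>>> apply_moves:
  increments:
    - {"gripper":80,"delta_pos":[-0.3,0,0],"dr":[0,0,0]}
    - {"gripper":80,"delta_pos":[-1,0,0],"dr":[0,0,0]}
    - {"gripper":80,"delta_pos":[-2,0,0],"dr":[0,0,0]}
    - {"gripper":80,"delta_pos":[-3,0,0],"dr":[0,0,0]}
    - {"gripper":80,"delta_pos":[-3,0,0],"dr":[0,0,0]}

```text
t: 27.85
ee_pos: [472.5, 301.8, 132.4]
orientation: [0.039, 1.572, -0.041]
ft_force: [2.0, -0.1, 0.7]
width: 70.5
```

>>> apply_moves:
  increments:
    - {"gripper":80,"delta_pos":[-3,-2,0],"dr":[0,0,0]}
    - {"gripper":80,"delta_pos":[0,-3.5,0],"dr":[0,0,0]}
    - {"gripper":80,"delta_pos":[0,-3.5,0],"dr":[0,0,0]}
    - {"gripper":80,"delta_pos":[0,-3.5,0],"dr":[0,0,0]}
    - {"gripper":80,"delta_pos":[0,-3.5,0],"dr":[0,0,0]}

```text
t: 28.27
ee_pos: [464.8, 141.1, 162.5]
orientation: [0.04, 1.569, -0.039]
ft_force: [1.0, -0.1, -0.6]
width: 70.3
```

>>> apply_moves:
  increments:
    - {"gripper":80,"delta_pos":[0,-3.5,0],"dr":[0,0,0]}
    - {"gripper":80,"delta_pos":[0,-3.5,0],"dr":[0,0,0]}
    - {"gripper":80,"delta_pos":[0,-3.5,0],"dr":[0,0,0]}
    - {"gripper":80,"delta_pos":[0,-2,0],"dr":[0,0,0]}
    - {"gripper":80,"delta_pos":[0,0,0],"dr":[0,0,0]}

```text
t: 28.68
ee_pos: [458.3, 14.6, 162.1]
orientation: [0.042, 1.57, -0.043]
ft_force: [0.1, -0.4, -0.1]
width: 70.2
```

```bash
python3 - <<'E'
from h import *
d=grab('top'); im=d['img']; s=grab('scene'); o=ctrl.get_obs(); print(o['t'],o['ee_pos'],o['qvel'].round(3),o['ft_force'])
hsv=cv2.cvtColor(im,cv2.COLOR_RGB2HSV)
g=np.zeros((420,560),np.uint8); b=(slice(150,240),slice(160,228)); g[b]=((im[b].max(2)>150)&(hsv[b][...,1]<50))*255
g=cv2.morphologyEx(g,cv2.MORPH_CLOSE,np.ones((7,7)))
c=max(cv2.findContours(g,0,cv2.CHAIN_APPROX_NONE)[0],key=cv2.contourArea)
W=np.array([ray(d,p[0],p[1],22)[:2] for p in c[:,0]],np.float32); print('plate',cv2.minAreaRect(W),np.median(cloud(d)[g>0][:,2]))
u,v=proj(s,(510,298,40)).astype(int)
a=np.hstack([cv2.resize(im[140:245,160:240,::-1],(400,525),interpolation=cv2.INTER_CUBIC),cv2.resize(s['img'][v-39:v+40,u-30:u+30,::-1],(400,525),interpolation=cv2.INTER_CUBIC)])
cv2.imwrite('pics/final.png',a)
E
```

```text
28.7833 [458.80302796  17.1263671  161.98204789] [ 0.036  0.008 -0.003  0.002 -0.003  0.006] [ 0.68809995 -0.65611472 -0.01496914]
plate ((548.3343505859375, 297.7313232421875), (90.49337005615234, 201.06573486328125), 87.09326934814453) 23.476729734011293
```

View pics/final.png

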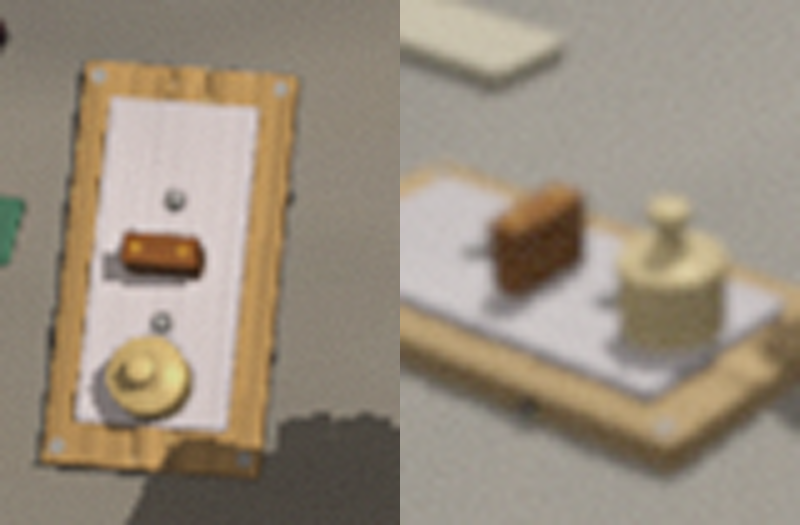

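The weight stands upright at the near end of the plate, left panel (147,375), clear of the pin at (162,322). The plate is unmoved and flat, and the arm is clear. I hand the job in.

```bash
python3 -c "
from workcell import ctrl
print(ctrl.close_job())"
```

```text
the job is handed in; nothing more can be done
None
```

The clamp plate is seated on the register board with both pins through its holes, and the brass weight stands upright on its near end. I handed the job in at about 29 s of the 72 s; handing in gives no verdict.

- **Plate:** I picked it up by the grip block and lowered it onto the pins in steps of 1 mm or less. It slid over them without any searching. It touched the board at the predicted seated height, and the highest reading on the wrist was about 6 N upward, roughly 9 N of push against the 45 N limit.
- **Weight:** I gripped it round its lower body and set it down about 75 mm from the plate's centre. It touched the plate at the expected height.
- **Last checks:** The final pictures show both pins in the holes, the weight upright and the arm clear. The plate measured 201 x 90 mm, centred at (548.3, 297.7), turned less than 0.01 rad from the board. The plate's top read 23.5 mm high against 22 expected, which fits the depth camera's 1.6 mm reading on the bare table.
- **Discrepancies:** The grip on the weight read about 46 mm against its 47 mm diameter. A 7 N upward force showed while the fingers closed on it, and it was gone once the weight was lifted. I did not re-measure the bystanders after the job, but the arm's path and forces gave no sign of touching any of them.

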